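# Unstack the engine parts onto their display boards

### The arm

A 6-joint arm with a two-finger parallel gripper is mounted at the origin on the work surface. World frame = base frame: x ahead of the robot, y to its left, z up, the work surface at z = 0. Lengths are in m, angles in rad, forces in N, time in s.
With the tool pointing down it reaches from about 0.35 to 0.975 m from the base axis. Payload 4.9 kg.
Tool frame: the origin (TCP) lies at the very end of the fingers, on their centre line; the grasp point (between the pads) lies 19 mm behind it; x points along the fingers, y is the direction in which the jaws open and shut, and the axes are right-handed (so a half turn about x gives the same grasp; the last joint's range is limited). The gripper opens to 85 mm and grips with 20 to 120 N. Pads are 22 mm wide; open, the fingers measure 114 mm over their backs; the gripper's body (76 mm by 85 mm) begins 54 mm behind the grasp point. The pads swing forward as they close: fully open they stand 13 mm farther back than shut.
Start: joints at [-1.278, 0.053, 1.613, -0, 1.476, -0.119], TCP at [0.25, -0.573, 0.231] pointing down, gripper open.
Joint ranges: [-3.01, 3.01], [-1.01, 2.22], [0.06, 2.58], [-1.02, 4.17], [0.09, 2.62], [-3.14, 3.14]. Speed limits (rad/s): [2.57, 2.57, 3.14, 3.14, 3.14, 3.14].

### API

Orientations are given as a unit quaternion [w, x, y, z].
In Python, from plant import manip gives the robot as it stands.
- The arm moves only by the tool play_rows, never from a script. Its argument "plan" is a list of rows, each a list of 5 numbers: the shift along the tool's x, y, z in mm, then the turn about the tool's x in rad, then the closure, from -1 (fully open) to 1 (shut). A call has 1 to 8 rows; each row is the pose to reach, as a shift and turn from the pose commanded when the call began, along the tool's axes at that moment; what a row does not reach only later rows make up. A row lasts 1/8 s, in which the tool goes at most 62.5 mm and 10.7 degrees, less where a joint would pass 70% of its speed; a pose out of reach is approached as far as the arm can. A call with a gripper value outside its range is refused whole. The fingers move at their own pace and stop on an object; the grip force is fixed at half the most. Time passes only in rows, so rows that repeat a pose let the fingers close. It gives the time, the measured TCP pose, the force and the opening at its end, in the units of the state.
- manip.state(): the state, without advancing time (a new reading comes with each control period).
- manip.grab_frame(name): name is "scene" or "top" or "wrist"; returns a dict with "img" (420x560x3 uint8, red, green, blue), "range_z" (420x560 float32, m along the optical axis (not along the pixel's ray), 0 where there is no reading), "fx", "fy", "cx", "cy" (pixels), "k1" (the pictures are not rectified: a ray, as slopes to the right and down, at radius r is drawn at 1 + k1 r^2 times it, then the intrinsics apply), "origin" and "rotation" of the camera in the world. Camera axes: x right, y up, looking along -z (the intrinsics and any distortion apply to the point x, -y, -z); pixel columns grow to the right and rows downward; lengths in m; the calibration is good to about 2 mm. A picture is of the moment at which its call begins.
- manip.job_done(): hands the job in, once; it reports no verdict.
The state is a dict: "time": time; "joint_pos": joint angles; "joint_vel": joint speeds; "joint_efforts": joint torques, N m; "tool_pos": TCP position; "tool_rot": TCP orientation; "contact_force": force on the tool from outside, world axes, zero at the start; "ft_torque": the same for the moment, N m; "gripper_width": opening from 0.0 (shut) to 1.0 (fully open).
Only numpy, scipy, OpenCV 4.12 (cv2) and the standard library are available. Lean on these libraries where they do the work, as an engineer would, in place of code of your own. Each camera call takes 0.05 s, during which the arm holds its last target. There are 200 camera calls.

### The job

Take the two stacks of engine parts apart, one part at a time from the top, and set each part centred on the wooden board whose black pad shows its outline: finned head, flywheel rotor, flange, bearing and piston each on its own. The head and the flange must lie along their outlines; every part stays right way up as it is now, flat on its board, and none may be tipped over.

Things in the scene. Friction and masses are not known exactly. Their poses are not given: they have to be found in the camera images.
- head_mid (a point): Finned cylinder head of bare aluminium, a rectangular block 92 (x) x 66 (y) x 32 (z) mm with upright cooling fins along x, about 0.4 kg. Its origin is its centre, half-way up; z up, x along the 92 mm side. At the start it stands on the table at the foot of a stack (either the flange or the bearing lies on it).
- rotor_mid (a point): Flywheel rotor, a round steel disc 70 mm in diameter and 32 mm high with a dished top face and a hub level with the rim, about 0.6 kg. Its origin is its centre, half-way up; z up. At the start it stands on the table at the foot of the other stack.
- flange_mid (a point): Lozenge-shaped aluminium flange with two bolt holes, 80 mm long (x), 42 mm wide at its middle (y; parallel flats 13 mm long there), 22 mm high, about 0.15 kg. Its origin is its centre, half-way up; z up, x along its length. At the start it lies flat on the head or on the rotor (its underside 32 mm above the table) with the piston standing on it.
- bearing_mid (a point): Ball bearing, a round steel ring 52 mm in outside diameter, 22 mm high, balls seen between the races, about 0.2 kg. Its origin is its centre, half-way up; z up. At the start it lies flat on the head or on the rotor, whichever does not carry the flange.
- piston_mid (a point): Small aluminium piston standing upright on its open end (skirt down, crown up), 38 mm in diameter, 40 mm high, two dark ring grooves near the top, about 0.12 kg. Its origin is its centre, half-way up; z up. At the start it stands on the flange (its underside 54 mm above the table).
- place_head (a point): Fixed wooden display board, 104 x 84 mm and 10 mm thick, with a flat black pad (flush, no rim) showing the outline of the head, a 92 x 66 mm rectangle. This point is the middle of the pad, on the board's top face (10 mm above the table); z up, x along the board's 104 mm side. The rectangle's long side lies along x.
- place_rotor (a point): Fixed wooden display board, 104 x 84 mm and 10 mm thick, with a flat black pad (flush, no rim) showing the outline of the rotor, a 70 mm disc. This point is the middle of the pad, on the board's top face (10 mm above the table); z up, x along the board's 104 mm side.
- place_flange (a point): Fixed wooden display board, 104 x 84 mm and 10 mm thick, with a flat black pad (flush, no rim) showing the outline of the flange, an 80 x 42 mm lozenge. This point is the middle of the pad, on the board's top face (10 mm above the table); z up, x along the board's 104 mm side. The lozenge's length lies along x.
- place_bearing (a point): Fixed wooden display board, 104 x 84 mm and 10 mm thick, with a flat black pad (flush, no rim) showing the outline of the bearing, a 52 mm disc with a 20 mm spot of bare wood in its middle. This point is the middle of the pad, on the board's top face (10 mm above the table); z up, x along the board's 104 mm side.
- place_piston (a point): Fixed wooden display board, 104 x 84 mm and 10 mm thick, with a flat black pad (flush, no rim) showing the outline of the piston, a 38 mm disc. This point is the middle of the pad, on the board's top face (10 mm above the table); z up, x along the board's 104 mm side.
Mind the look-alikes: they are no part of the job. Leave any blue, green or red look-alike of the part that bears place_rotor alone.

How it is judged:
At the end, for the whole second after the job is handed in: Each of the five parts lies flat and upright (within 0.08 rad) on the board with its own outline, its centre within 12 mm of the pad's middle, height within 4 mm of resting on the board; head and flange within 0.2 rad of their outlines' direction (either way round); all at rest (horizontal distance between head_mid and place_head below 0.012 m and height (world z) of head_mid between 0.022 and 0.03 m and angle between each of head_mid, rotor_mid, flange_mid, bearing_mid, piston_mid's own z axis and vertical below 0.08 rad and linear speed of each of head, rotor, flange, bearing, piston below 0.01 m/s and horizontal distance between rotor_mid and place_rotor below 0.012 m and height (world z) of rotor_mid between 0.022 and 0.03 m and horizontal distance between flange_mid and place_flange below 0.012 m and height (world z) of flange_mid between 0.017 and 0.025 m and horizontal distance between bearing_mid and place_bearing below 0.012 m and height (world z) of bearing_mid between 0.017 and 0.025 m and horizontal distance between piston_mid and place_piston below 0.012 m and height (world z) of piston_mid between 0.026 and 0.034 m and angle between the x axis of head_mid and the x axis of place_head, either way round below 0.2 rad and angle between the x axis of flange_mid and the x axis of place_flange, either way round below 0.2 rad); the robot touches nothing.
It fails at once if a part is tipped over (angle between any of head_mid, rotor_mid, flange_mid, bearing_mid, piston_mid's own z axis and vertical above 0.7 rad).
It fails at once if a part is lifted with another still lying on it ((height (world z) of head_mid above 0.06 m and contact force between head and flange above 0.3 N) or (height (world z) of head_mid above 0.06 m and contact force between head and bearing above 0.3 N) or (height (world z) of rotor_mid above 0.06 m and contact force between rotor and flange above 0.3 N) or (height (world z) of rotor_mid above 0.06 m and contact force between rotor and bearing above 0.3 N) or (height (world z) of flange_mid above 0.08 m and contact force between flange and piston above 0.3 N)).
It also fails if it takes over 131 s, if anything falls off the work surface, if the arm or the gripper's body presses on something with over 40 N, if the wrist force passes 120 N, or if a joint passes its speed limit or range.

## Working session

There is one attempt and no reset: what is moved stays moved. The work goes in short steps, Python scripts to look and compute and a tool call to move; the robot and the scene stay as the last step left them, time stands still between calls to the robot, and variables do not carry over. Pictures are saved under pics/ and viewed, about 12 in all and at most 16, crops included, and the job is handed in when it is done.

Besides the shell and the picture viewer there is one more tool, called after "Call:" by a JSON object that holds its "fn" and its "kwargs". play_rows: Moves the arm, as the interface text tells. Its arguments: {"type":"object","properties":{"plan":{"type":"array"}},"required":["plan"]}

```bash
ls; mkdir -p pics; cat > h.py <<'E'
import numpy as np, cv2
from plant import manip
def save(f,n): cv2.imwrite(f'pics/{n}.png',f['img'][:,:,::-1])
def rays(f,uv):
    uv=np.atleast_2d(np.asarray(uv,float))
    K=np.array([[f['fx'],0,f['cx']],[0,f['fy'],f['cy']],[0,0,1.]])
    d=np.stack([(uv[:,0]-f['cx'])/f['fx'],(uv[:,1]-f['cy'])/f['fy']],1)
    s=d.copy()
    for _ in range(20): s=d/(1+f['k1']*(s**2).sum(1,keepdims=True))
    return np.c_[s[:,0],-s[:,1],-np.ones(len(s))]
def toplane(f,uv,z):
    w=rays(f,uv)@np.array(f['rotation']).T; o=np.array(f['origin'])
    return o+w*((z-o[2])/w[:,2])[:,None]
def cloud(f):
    H,W=f['range_z'].shape
    v,u=np.mgrid[:H,:W]
    p=rays(f,np.c_[u.ravel(),v.ravel()])*f['range_z'].ravel()[:,None]
    return (p@np.array(f['rotation']).T+np.array(f['origin'])).reshape(H,W,3)
E
python3 - <<'E'
from h import *
for n in ['scene','top']:
    f=manip.grab_frame(n); save(f,n+'0'); np.savez(n+'0.npz',**f)
    print(n,f['origin'],f['rotation'],f['fx'],f['k1'],(f['range_z']>0).mean())
print(manip.state())
E
```

```text
pics
scene [ 1.09888807 -0.67816628  0.8715083 ] [0.88267069 0.38778509 0.11631902 0.23871545] 546.168953280102 0.04811133769157736 0.9958205782312926
top [0.44800076 0.05818376 1.02524606] [-0.700965   -0.07918515  0.06005119  0.70623766] 385.09151059541693 -0.07463118528903107 0.9959098639455782
{'time': 0.1, 'joint_pos': array([-1.27799657e+00,  5.32888384e-02,  1.61411923e+00,  1.44621864e-05,
        1.47600489e+00, -1.19012359e-01]), 'joint_vel': array([ 5.37038067e-05, -2.25218990e-04, -3.15002558e-03,  1.18084923e-03,
        2.05055651e-03,  4.49388594e-04]), 'joint_efforts': array([-3.07595274e-04, -3.94901991e+01, -3.71365070e+01, -7.62695345e-05,
        3.89679961e-03, -5.79224519e-06]), 'tool_pos': array([ 0.2500068 , -0.57222087,  0.23020958]), 'tool_rot': array([-0.1439288 , -0.69211899, -0.14521198,  0.69222055]), 'contact_force': array([-0.29378653,  0.66096633, -0.57819987]), 'ft_torque': array([-0.02652483,  0.03281656, -0.00978123]), 'gripper_width': 0.9996906980880873}
```

```bash
sed -i "s/np.array(f\['rotation'\]).T/R(f).T/; s/^from plant.*/from plant import manip\nfrom scipy.spatial.transform import Rotation\ndef R(f): return Rotation.from_quat(np.array(f['rotation'])[[1,2,3,0]]).as_matrix()/" h.py
python3 - <<'E'
from h import *
f=dict(np.load('top0.npz')); c=cloud(f); z=c[...,2]
print(np.percentile(z,[1,20,50,80,99]))
cv2.imwrite('pics/z0.png',np.clip(z*255/.1*1,0,255).astype(np.uint8))
E
```

```text
[-7.50635320e-01 -1.74840504e-01 -4.51735472e-04  4.72450232e-03
  2.36699916e-01]
```

View pics/top0.png

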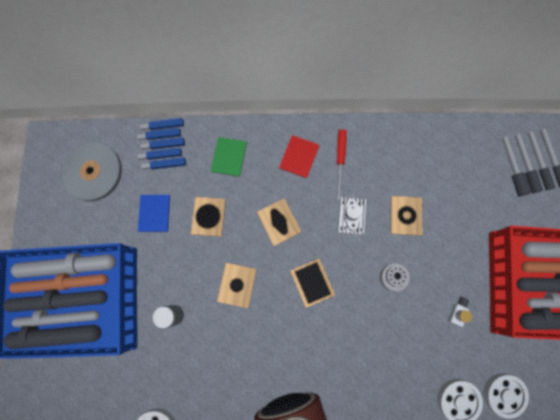

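View pics/scene0.png

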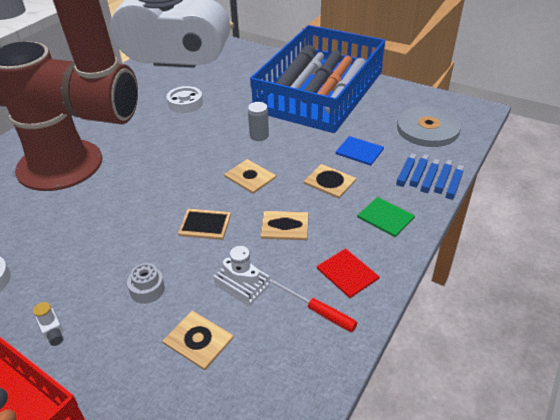

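```bash
python3 - <<'E'
from h import *
f=dict(np.load('top0.npz')); c=cloud(f)
img=f['img']; hsv=cv2.cvtColor(img,cv2.COLOR_RGB2HSV); g=img.max(2)
B=dict(rotor=(207,215),flange=(279,222),piston=(237,285),head=(312,283),bearing=(407,215))
wood=((hsv[...,0]>8)&(hsv[...,0]<25)&(hsv[...,1]>70)&(g>110)).astype(np.uint8)
cs,_=cv2.findContours(wood,cv2.RETR_EXTERNAL,cv2.CHAIN_APPROX_NONE)
def rect(uv,z):
    P=toplane(f,uv,z); (cx,cy),(w,h),a=cv2.minAreaRect((P[:,:2]*1000).astype(np.float32))
    if w<h: w,h,a=h,w,a+90
    return np.round([cx,cy,w,h,(a+90)%180-90],1)
for n,p in B.items():
    for q in cs:
        if cv2.pointPolygonTest(q,p,False)>=0 and cv2.contourArea(q)>200: print(n,'board',rect(q[:,0],.01))
    m=(g<70).astype(np.uint8); m[:p[1]-32]=0;m[p[1]+32:]=0;m[:,:p[0]-32]=0;m[:,p[0]+32:]=0
    qs,_=cv2.findContours(m,cv2.RETR_EXTERNAL,cv2.CHAIN_APPROX_NONE); q=max(qs,key=cv2.contourArea)
    M=cv2.moments(q); print('  pad',rect(q[:,0],.01),toplane(f,[M['m10']/M['m00'],M['m01']/M['m00']],.01)[0])
for n,(u,v) in dict(A=(353,213),B=(396,277)).items():
    z=c[v-32:v+32,u-30:u+30]
    for lo,hi in [(.085,.105),(.046,.06),(.025,.038),(.046,.065)]:
        mm=(z[...,2]>lo)&(z[...,2]<hi); P=z[mm]
        if len(P)>10:
            (cx,cy),r=cv2.minEnclosingCircle((P[:,:2]*1000).astype(np.float32))
            print(n,lo,hi,len(P),np.median(P,0).round(4),P.min(0).round(3),P.max(0).round(3),cv2.minAreaRect((P[:,:2]*1000).astype(np.float32)))
cr=lambda u,v:cv2.resize(img[v-35:v+35,u-35:u+35],None,fx=5.7,fy=5.7,interpolation=cv2.INTER_CUBIC)
cv2.imwrite('pics/crop.png',np.hstack([cr(353,213),cr(396,277)])[:,:,::-1])
E
```

```text
rotor board [647.3 280.3 101.9  81.9  -4.5]
  pad [647.6 281.4  61.1  57.6   1.5] [0.64775193 0.28083106 0.01      ]
flange board [630.1  88.1 101.   81.2  26.7]
  pad [632.   89.1  67.4  32.4  44. ] [0.63094093 0.08834629 0.01      ]
piston board [463.5 199.5 101.5  81.7 -11.5]
  pad [463.1 199.4  27.9  27.4  45.7] [0.4633383  0.19971545 0.01      ]
head board [468.8   2.  101.4  81.7  22.5]
  pad [468.7   1.6  84.9  58.9  22.6] [0.46839369 0.00144045 0.01      ]
bearing board [ 644.4 -253.9  101.3   81.7   -3.6]
  pad [ 644.8 -255.    43.    41.7   42.9] [ 0.64498515 -0.25557873  0.01      ]
A 0.085 0.105 194 [ 0.6403 -0.0982  0.0937] [ 0.623 -0.118  0.086] [ 0.66  -0.08   0.098] ((641.611083984375, -98.54243469238281), (37.188270568847656, 36.9569091796875), 64.87187194824219)
A 0.046 0.06 160 [ 0.6228 -0.0977  0.0538] [ 0.602 -0.122  0.046] [ 0.678 -0.08   0.06 ] ((640.6541748046875, -99.66304016113281), (75.21147155761719, 40.05961608886719), 16.73630142211914)
A 0.025 0.038 253 [ 0.6313 -0.1003  0.0314] [ 0.596 -0.141  0.025] [ 0.692 -0.066  0.037] ((643.1131591796875, -104.52227783203125), (66.8158187866211, 90.56930541992188), 83.37191772460938)
A 0.046 0.065 163 [ 0.6232 -0.0975  0.0538] [ 0.602 -0.122  0.046] [ 0.678 -0.08   0.063] ((640.6541748046875, -99.66304016113281), (75.21147155761719, 40.05961608886719), 16.73630142211914)
B 0.046 0.06 314 [ 0.4817 -0.2076  0.0529] [ 0.457 -0.233  0.046] [ 0.506 -0.182  0.058] ((481.6123962402344, -207.3565673828125), (51.54853057861328, 49.59424591064453), 89.0497817993164)
B 0.025 0.038 212 [ 0.4718 -0.1972  0.0318] [ 0.447 -0.244  0.025] [ 0.513 -0.175  0.038] ((480.0047912597656, -209.7230224609375), (68.7802963256836, 65.91677856445312), 89.1876449584961)
B 0.046 0.065 314 [ 0.4817 -0.2076  0.0529] [ 0.457 -0.233  0.046] [ 0.506 -0.182  0.058] ((481.6123962402344, -207.3565673828125), (51.54853057861328, 49.59424591064453), 89.0497817993164)
```

View pics/crop.png

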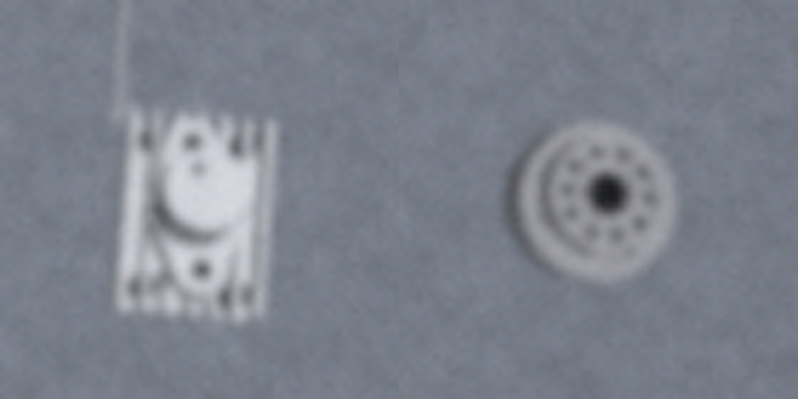

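```bash
cat >> h.py <<'E'
def go(x,y,z,phi=None,s=None):
    """shift (tool mm) and turn from measured pose to world target (mm), phi=jaw direction deg mod 180"""
    s=s or manip.state(); T=Rotation.from_quat(np.array(s['tool_rot'])[[1,2,3,0]]).as_matrix()
    d=T.T@(np.array([x,y,z])-1000*np.array(s['tool_pos'])); c=np.degrees(np.arctan2(T[1,1],T[0,1]))
    t=0 if phi is None else -((phi-c+90)%180-90)
    print('to',(x,y,z),'shift',d.round(1),'turn',round(np.radians(t),3),'| phi now',round(c,1),'down',T[2,0].round(4),'j6',round(s['joint_pos'][5],2),'grip',round(s['gripper_width'],3),'t',s['time'])
E
python3 -c "
from h import *
go(481.6,-207.4,120,0); go(481.6,-207.4,120,90)"
```

```text
to (481.6, -207.4, 120) shift [ 110.7 -241.4 -358.2] turn -1.159 | phi now -66.4 down -1.0 j6 -0.12 grip 1.0 t 0.1
to (481.6, -207.4, 120) shift [ 110.7 -241.4 -358.2] turn 0.412 | phi now -66.4 down -1.0 j6 -0.12 grip 1.0 t 0.1
```

Call:
{"fn": "play_rows", "kwargs": {"plan": [[111, -241, -358, 0.412, -1], [111, -241, -358, 0.412, -1], [111, -241, -358, 0.412, -1], [111, -241, -358, 0.412, -1], [111, -241, -358, 0.412, -1], [111, -241, -358, 0.412, -1], [111, -241, -358, 0.412, -1], [111, -241, -358, 0.412, -1]]}}

```text
time: 1.1
tool_pos: [0.4819, -0.2049, 0.1183]
tool_rot: [-0.001, -0.706, -0.003, 0.708]
contact_force: [-1.1, -0.3, -0.3]
gripper_width: 1.001
```

```bash
python3 -c "
from h import *
f=manip.grab_frame('wrist'); save(f,'w1'); c=cloud(f)
P=c[(c[...,2]>.049)&(c[...,2]<.058)]; Q=P[np.hypot(*(P[:,:2]-[.4816,-.2074]).T)<.05]
print(len(Q),Q.min(0),Q.max(0)); print(cv2.minEnclosingCircle((Q[:,:2]*1000).astype(np.float32)))
go(481.6,-207.4,34,90)"
```

```text
3732 [ 0.45597223 -0.23345386  0.04903212] [ 0.50760311 -0.18230903  0.05648503]
((481.74481201171875, -207.94363403320312), 26.09048080444336)
to (481.6, -207.4, 34) shift [84.8  1.6  0.1] turn 0.004 | phi now -89.8 down -1.0 j6 1.02 grip 1.002 t 1.15
```

View pics/w1.png

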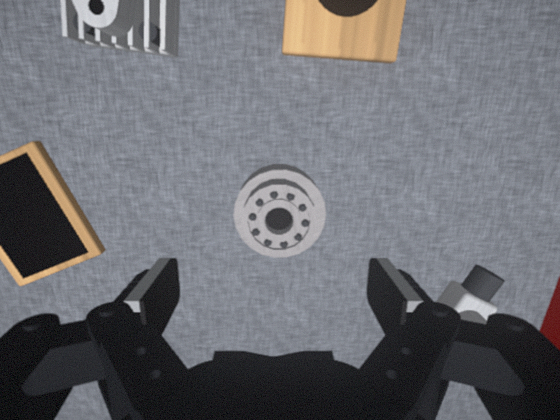

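The wrist view shows the bearing at px (280,213), centred between the open jaws. Its position agrees with the top view to within 1 mm.

Call:
{"fn": "play_rows", "kwargs": {"plan": [[50, 1.8, 0, 0, -1], [85, 1.8, 0, 0, -1], [85, 1.8, 0, 0, -1], [85, 1.8, 0, 0, 1], [85, 1.8, 0, 0, 1], [85, 1.8, 0, 0, 1], [85, 1.8, 0, 0, 1], [85, 1.8, 0, 0, 1]]}}

```text
time: 2.15
tool_pos: [0.4837, -0.2117, 0.0383]
tool_rot: [0.001, 0.709, -0.001, -0.706]
contact_force: [-1.0, -0.1, 6.5]
gripper_width: 0.584
```

```bash
python3 -c "
from h import *
go(644.7,-254.5,120)"
```

```text
to (644.7, -254.5, 120) shift [ -80.9   43.  -161.4] turn 0.0 | phi now -90.0 down -1.0 j6 1.02 grip 0.584 t 2.15
```

Call:
{"fn": "play_rows", "kwargs": {"plan": [[-40, 0, 0, 0, 1], [-80, 0, 0, 0, 1], [-80, 0, 0, 0, 1], [-80, 0, 0, 0, 1]]}}

```text
time: 2.65
tool_pos: [0.4811, -0.21, 0.1144]
tool_rot: [0.0, -0.707, -0.0, 0.707]
contact_force: [-0.7, -0.2, -3.3]
gripper_width: 0.583
```

```bash
python3 -c "
from h import *
go(644.7,-254.5,120)
f=manip.grab_frame('wrist'); save(f,'w2')"
```

```text
to (644.7, -254.5, 120) shift [  -5.8   44.4 -163.6] turn 0.0 | phi now -90.0 down -1.0 j6 1.02 grip 0.583 t 2.65
```

View pics/w2.png

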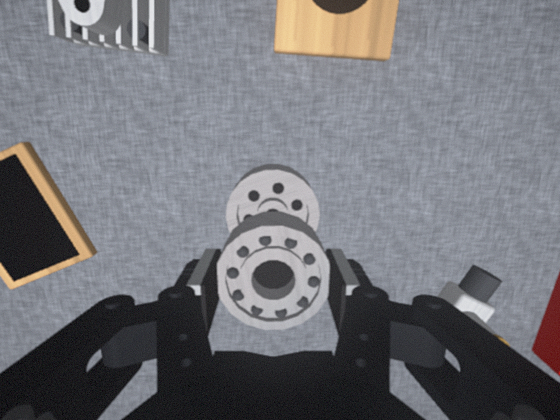

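Bearing held at px (273,273), clear of the rotor.

Call:
{"fn": "play_rows", "kwargs": {"plan": [[-6, 44, -164, 0, 1], [-6, 44, -164, 0, 1], [-6, 44, -164, 0, 1], [-6, 44, -164, 0, 1], [-6, 44, -164, 0, 1]]}}

```text
time: 3.32
tool_pos: [0.6442, -0.2537, 0.1186]
tool_rot: [0.001, -0.706, -0.001, 0.709]
contact_force: [-0.3, -0.6, -2.4]
gripper_width: 0.58
```

```bash
cat >> h.py <<'E'
def held(top_off,r,f=None):
    """centre of held round part: points near its expected top (m below TCP... top_off above TCP)"""
    f=f or manip.grab_frame('wrist'); s=manip.state(); c=cloud(f); t=np.array(s['tool_pos'])
    P=c[(abs(c[...,2]-t[2]-top_off)<.008)&(np.hypot(c[...,0]-t[0],c[...,1]-t[1])<r)]
    (x,y),rr=cv2.minEnclosingCircle((P[:,:2]*1000).astype(np.float32))
    print('tcp',t.round(4),'held',round(x,1),round(y,1),'r',round(rr,1),'top z',np.percentile(P[:,2],[10,50,90]).round(4),len(P)); return c
E
python3 -c "
from h import *
f=manip.grab_frame('wrist')
c=held(.018,.03,f)
img=f['img'];P=c.reshape(-1,3)
# board pad
h=cv2.cvtColor(img,cv2.COLOR_RGB2HSV); w=((h[...,0]>8)&(h[...,0]<25)&(h[...,1]>70)&(h[...,2]>110)&(abs(c[...,2]-.01)<.006))
Q=c[w]; Q=Q[np.hypot(Q[:,0]-.6447,Q[:,1]+.2545)<.08]
print(len(Q),cv2.minAreaRect((Q[:,:2]*1000).astype(np.float32)))
go(644.7,-254.5,25)"
```

```text
tcp [ 0.6441 -0.2537  0.1193] held 646.0 -253.7 r 29.4 top z [0.1315 0.1342 0.1355] 9367
6709 ((652.0964965820312, -255.61370849609375), (83.51434326171875, 88.50262451171875), 86.19880676269531)
to (644.7, -254.5, 25) shift [94.3  1.  -1. ] turn 0.0 | phi now -90.0 down -1.0 j6 1.09 grip 0.58 t 3.375
```

Call:
{"fn": "play_rows", "kwargs": {"plan": [[60, 1, 0, 0, 1], [95, 1, 0, 0, 1], [101, 1, 0, 0, 1], [101, 1, 0, 0, 1], [101, 1, 0, 0, 1]]}}

```text
time: 4.0
tool_pos: [0.6471, -0.2562, 0.023]
tool_rot: [0.001, 0.708, -0.001, -0.706]
contact_force: [1.0, 1.1, -2.3]
gripper_width: 0.584
```

Call:
{"fn": "play_rows", "kwargs": {"plan": [[0, 0, 0, 0, 1], [0, 0, 0, 0, 1], [0, 0, 0, 0, 1]]}}

```text
time: 4.38
tool_pos: [0.6459, -0.2554, 0.0206]
tool_rot: [-0.0, 0.707, -0.0, -0.707]
contact_force: [-0.7, -0.1, -1.8]
gripper_width: 0.582
```

Call:
{"fn": "play_rows", "kwargs": {"plan": [[2, 0, -1, 0, 1], [3, 0, -1, 0, 1], [3, 0, -1, 0, 1], [3, 0, -1, 0, 1], [3, 0, -1, 0, 1]]}}

```text
time: 5.0
tool_pos: [0.6468, -0.2555, 0.0174]
tool_rot: [-0.0, 0.707, -0.0, -0.707]
contact_force: [-0.1, -0.3, -2.4]
gripper_width: 0.583
```

Call:
{"fn": "play_rows", "kwargs": {"plan": [[1, 0, 0, 0, 1], [1, 0, 0, 0, 1], [1, 0, 0, 0, -1], [1, 0, 0, 0, -1], [1, 0, 0, 0, -1], [1, 0, 0, 0, -1], [-60, 0, 0, 0, -1], [-110, 0, 0, 0, -1]]}}

```text
time: 6.0
tool_pos: [0.6467, -0.2554, 0.1287]
tool_rot: [0.0, -0.707, 0.0, 0.707]
contact_force: [0.4, 0.3, 1.0]
gripper_width: 0.999
```

```bash
cat >> h.py <<'E'
def top(zlo,zhi,x,y,r,n='top',f=None):
    f=f or manip.grab_frame(n); c=cloud(f)
    P=c[(c[...,2]>zlo)&(c[...,2]<zhi)&(np.hypot(c[...,0]-x/1e3,c[...,1]-y/1e3)<r/1e3)]
    if len(P)<5: print('few',len(P)); return f
    Q=(P[:,:2]*1000).astype(np.float32); print(n,len(P),'zmed',np.median(P[:,2]).round(4),'circ',cv2.minEnclosingCircle(Q),'rect',cv2.minAreaRect(Q)); return f
E
python3 -c "
from h import *
top(.024,.045,644.7,-254.5,50,'wrist')
s=manip.state(); go(641,-98.5,140,None); go(641,-98.5,140,-70)
"
```

```text
wrist 2933 zmed 0.0319 circ ((645.40283203125, -255.02975463867188), 26.133102416992188) rect ((645.6157836914062, -254.833984375), (51.077789306640625, 51.52096176147461), 40.74778366088867)
to (641, -98.5, 140) shift [  -2.7 -158.9    9.8] turn 0.0 | phi now -90.0 down -0.9999 j6 1.09 grip 1.001 t 6.05
to (641, -98.5, 140) shift [  -2.7 -158.9    9.8] turn -0.349 | phi now -90.0 down -0.9999 j6 1.09 grip 1.001 t 6.05
```

Bearing placed within 1 mm. Next is the piston.

Call:
{"fn": "play_rows", "kwargs": {"plan": [[-15, -159, 7, 0, -1], [-15, -159, 7, 0, -1], [-15, -159, 7, 0, -1], [-15, -159, 7, 0, -1], [-15, -159, 7, 0, -1]]}}

```text
time: 6.68
tool_pos: [0.6398, -0.097, 0.1422]
tool_rot: [0.0, 0.707, -0.0, -0.707]
contact_force: [-0.2, -0.2, 0.4]
gripper_width: 1.003
```

```bash
python3 -c "
from h import *
f=top(.088,.1,641,-98.5,40,'wrist'); save(f,'w3')
top(.05,.057,641,-98.5,60,f=f,n='wrist');top(.026,.035,641,-98.5,70,f=f,n='wrist')
go(641,-98.5,62)
"
```

```text
wrist 2653 zmed 0.0944 circ ((640.4656982421875, -99.38018035888672), 19.129560470581055) rect ((640.48828125, -99.25404357910156), (37.25516891479492, 37.661094665527344), 70.43812561035156)
wrist 1316 zmed 0.0545 circ ((640.1923828125, -101.37004089355469), 39.90879440307617) rect ((640.3431396484375, -102.1128921508789), (77.60957336425781, 41.40304946899414), 19.499160766601562)
wrist 2109 zmed 0.0321 circ ((642.3651733398438, -104.696044921875), 56.33395767211914) rect ((642.3528442382812, -104.55842590332031), (66.26200103759766, 92.18370056152344), 83.58160400390625)
to (641, -98.5, 62) shift [80.1  1.  -1.2] turn 0.0 | phi now -90.1 down -1.0 j6 1.31 grip 0.999 t 6.725
```

View pics/w3.png

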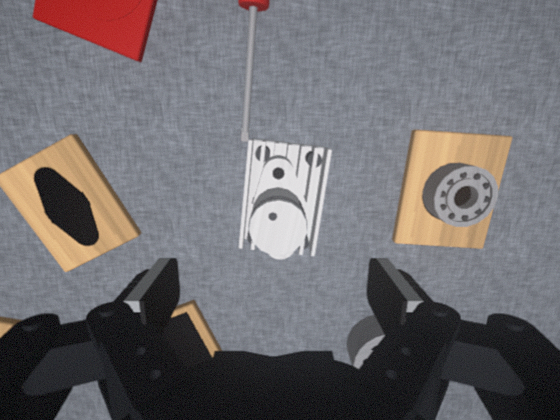

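The piston is at px (278,225) on the flange, standing on the head. The screwdriver tip at (245,135) sits beside a head corner but clear of it.

Call:
{"fn": "play_rows", "kwargs": {"plan": [[50, 2, -0.7, 0, -1], [82, 2, -0.7, 0, -1], [82, 2, -0.7, 0, -1], [82, 2, -0.7, 0, -1], [82, 2, -0.7, 0, 1], [82, 2, -0.7, 0, 1], [82, 2, -0.7, 0, 1], [82, 2, -0.7, 0, 1]]}}

```text
time: 7.72
tool_pos: [0.6415, -0.0987, 0.0618]
tool_rot: [0.0, 0.708, -0.0, -0.706]
contact_force: [-0.1, -0.4, 5.1]
gripper_width: 0.426
```

Call:
{"fn": "play_rows", "kwargs": {"plan": [[0, 0, 0, 0, 1], [0, 0, 0, 0, 1], [-30, 0, 0, 0, 1], [-60, 0, 0, 0, 1], [-60, 0, 0, 0, 1], [-60, 0, 0, 0, 1]]}}

```text
time: 8.48
tool_pos: [0.6395, -0.0981, 0.1184]
tool_rot: [0.0, -0.706, -0.0, 0.708]
contact_force: [-0.0, -0.7, -1.5]
gripper_width: 0.43
```

```bash
python3 -c "
from h import *
held(.034,.03)
go(463.4,199.6,130);go(463.4,199.6,130,30)
"
```

```text
tcp [ 0.6391 -0.098   0.1178] held 645.9 -98.0 r 29.2 top z [0.1492 0.151  0.1559] 8477
to (463.4, 199.6, 130) shift [ -11.2 -297.6  175.8] turn 0.0 | phi now -90.0 down -1.0 j6 1.3 grip 0.429 t 8.525
to (463.4, 199.6, 130) shift [ -11.2 -297.6  175.8] turn 1.047 | phi now -90.0 down -1.0 j6 1.3 grip 0.429 t 8.525
```

Call:
{"fn": "play_rows", "kwargs": {"plan": [[-6, -298, 176, 0, 1], [-6, -298, 176, 0, 1], [-6, -298, 176, 0, 1], [-6, -298, 176, 0, 1], [-6, -298, 176, 0, 1], [-6, -298, 176, 0, 1], [-6, -298, 176, 0, 1], [-6, -298, 176, 0, 1]]}}

```text
time: 9.52
tool_pos: [0.4641, 0.1991, 0.1251]
tool_rot: [-0.0, -0.707, 0.0, 0.708]
contact_force: [1.1, 0.1, -2.2]
gripper_width: 0.429
```

```bash
python3 -c "
from h import *
go(463.4,199.6,17)
"
```

```text
to (463.4, 199.6, 17) shift [108.1  -0.6   0.5] turn 0.0 | phi now -90.0 down -1.0 j6 1.83 grip 0.429 t 9.525
```

Call:
{"fn": "play_rows", "kwargs": {"plan": [[60, 0, 0, 0, 1], [95, 0, 0, 0, 1], [105, 0, 0, 0, 1], [105, 0, 0, 0, 1], [105, 0, 0, 0, 1], [105, 0, 0, 0, 1], [105, 0, 0, 0, 1]]}}

```text
time: 10.4
tool_pos: [0.4652, 0.1999, 0.0223]
tool_rot: [-0.0, 0.708, 0.0, -0.706]
contact_force: [0.4, 0.6, -0.8]
gripper_width: 0.429
```

```bash
python3 -c "
from h import *
go(463.4,199.6,17)
held(.033,.03)
print(manip.state()['contact_force'])
"
```

```text
to (463.4, 199.6, 17) shift [5.3 0.3 1.8] turn 0.0 | phi now -90.0 down -1.0 j6 1.83 grip 0.429 t 10.4
tcp [0.465  0.1998 0.0221] held 471.2 199.9 r 29.3 top z [0.0528 0.055  0.0591] 8529
[ 0.45677111  1.27444335 -0.13350388]
```

Call:
{"fn": "play_rows", "kwargs": {"plan": [[3, 0, 1.5, 0, 1], [4, 0, 1.5, 0, 1], [4, 0, 1.5, 0, 1], [5, 0, 1.5, 0, 1], [5, 0, 1.5, 0, 1], [5, 0, 1.5, 0, 1]]}}

```text
time: 11.2
tool_pos: [0.4629, 0.1997, 0.0178]
tool_rot: [-0.0, -0.707, 0.0, 0.708]
contact_force: [-7.4, -1.7, 13.0]
gripper_width: 0.426
```

Call:
{"fn": "play_rows", "kwargs": {"plan": [[-0.5, 0, 0, 0, 1], [-0.5, 0, 0, 0, -0.2], [-0.5, 0, 0, 0, -1], [-0.5, 0, 0, 0, -1], [-0.5, 0, 0, 0, -1], [-60, 0, 0, 0, -1], [-110, 0, 0, 0, -1], [-125, 0, 0, 0, -1]]}}

```text
time: 12.2
tool_pos: [0.4653, 0.2002, 0.1456]
tool_rot: [-0.001, 0.71, 0.001, -0.705]
contact_force: [1.0, 0.3, 0.2]
gripper_width: 0.998
```

```bash
python3 -c "
from h import *
top(.044,.056,463,200,50,'wrist')
f=manip.grab_frame('top'); save(f,'top1'); np.savez('top1.npz',**f)
top(.05,.058,640,-100,60,f=f);top(.026,.036,640,-100,70,f=f);top(.026,.036,481,-208,70,f=f)
# bolt holes in flange: dark spots near the flange top
img=f['img']; u0,v0=353,213
cv2.imwrite('pics/crop1.png',cv2.resize(img[v0-40:v0+40,u0-50:u0+50],None,fx=7,fy=7,interpolation=cv2.INTER_CUBIC)[:,:,::-1])
go(640.3,-100,140,-72)
"
```

```text
wrist 1779 zmed 0.0504 circ ((462.23248291015625, 200.21617126464844), 19.154569625854492) rect ((462.4928894042969, 200.36849975585938), (37.41990661621094, 37.506195068359375), 66.21033477783203)
top 353 zmed 0.0541 circ ((640.521484375, -99.75770568847656), 37.44027328491211) rect ((640.3883666992188, -100.85926055908203), (41.46829605102539, 73.9453353881836), 86.56572723388672)
top 239 zmed 0.0312 circ ((642.7150268554688, -103.2410888671875), 54.5673828125) rect ((643.0767211914062, -104.2868881225586), (67.05986785888672, 89.76370239257812), 83.46141815185547)
top 327 zmed 0.0318 circ ((479.574462890625, -208.8406982421875), 35.449153900146484) rect ((479.9847412109375, -209.89871215820312), (68.79241180419922, 65.86358642578125), 89.21488189697266)
to (640.3, -100, 140) shift [   3.6  299.9 -176.1] turn -0.314 | phi now -90.0 down -1.0 j6 1.83 grip 1.001 t 12.3
```

View pics/crop1.png

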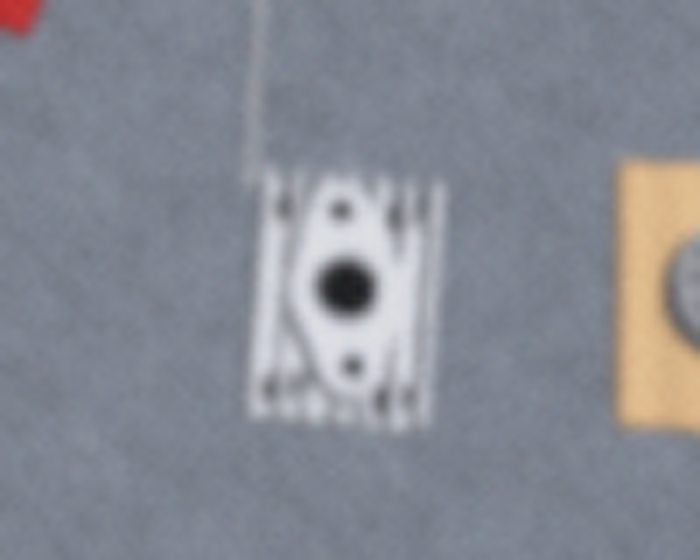

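```bash
python3 -c "
from h import *
f=dict(np.load('top1.npz'))
px=lambda a:np.array(a)/7+[303-.43,173-.43]
P=toplane(f,px([[341,210],[351,365],[346,289]]),.054)[:,:2]*1000
d=P[0]-P[1]; print(P.round(1),np.hypot(*d),np.degrees(np.arctan2(d[1],d[0])))
H=toplane(f,px([[265,180],[440,190],[430,420],[255,415]]),.032)[:,:2]*1000
print(H.round(1),H.mean(0),[np.degrees(np.arctan2(*(H[a]-H[b])[::-1])) for a,b in [(0,3),(1,2)]])
"
```

```text
[[ 670.3 -100.6]
 [ 612.3 -101.8]
 [ 640.6 -101.2]] 57.99825750254639 1.2520587492337867
[[ 687.3  -75.9]
 [ 682.7 -141.9]
 [ 595.1 -134. ]
 [ 597.6  -69. ]] [ 640.67072176 -105.19581894] [np.float64(-4.39678482083949), np.float64(-5.170985388231684)]
```

Call:
{"fn": "play_rows", "kwargs": {"plan": [[10, 301, -176, -0.02, -1], [40, 301, -176, -0.02, -1], [50, 301, -176, -0.02, -1], [50, 301, -176, -0.02, -1], [50, 301, -176, -0.02, -1], [50, 301, -176, -0.02, -1], [50, 301, -176, -0.02, -1], [50, 301, -176, -0.02, -1]]}}

```text
time: 13.3
tool_pos: [0.6374, -0.1006, 0.0889]
tool_rot: [-0.006, -0.706, -0.008, 0.708]
contact_force: [0.7, 0.3, -0.4]
gripper_width: 0.996
```

```bash
python3 -c "
from h import *
f=top(.05,.06,640,-101,60,'wrist')
go(640.7,-101.1,33,-89)
"
```

```text
wrist 6394 zmed 0.0545 circ ((640.0215454101562, -99.97049713134766), 40.11676025390625) rect ((640.1415405273438, -100.98587799072266), (43.44586181640625, 76.52572631835938), 71.11629486083984)
to (640.7, -101.1, 33) shift [56.6  1.  -3.2] turn 0.003 | phi now -88.8 down -1.0 j6 1.28 grip 1.0 t 13.35
```

Call:
{"fn": "play_rows", "kwargs": {"plan": [[40, 0.5, -2.5, 0, -1], [57, 0.5, -2.5, 0, -1], [57, 0.5, -2.5, 0, -1], [57, 0.5, -2.5, 0, -1], [57, 0.5, -2.5, 0, 1], [57, 0.5, -2.5, 0, 1], [57, 0.5, -2.5, 0, 1], [57, 0.5, -2.5, 0, 1]]}}

```text
time: 14.35
tool_pos: [0.6423, -0.1021, 0.0355]
tool_rot: [0.007, 0.708, 0.007, -0.706]
contact_force: [0.5, -0.3, 4.1]
gripper_width: 0.477
```

Call:
{"fn": "play_rows", "kwargs": {"plan": [[0, 0, 0, 0, 1], [0, 0, 0, 0, 1], [-30, 0, 0, 0, 1], [-70, 0, 0, 0, 1], [-70, 0, 0, 0, 1], [-70, 0, 0, 0, 1]]}}

```text
time: 15.1
tool_pos: [0.6405, -0.1016, 0.1027]
tool_rot: [-0.007, -0.706, -0.007, 0.708]
contact_force: [-0.5, -0.0, -1.1]
gripper_width: 0.472
```

```bash
python3 -c "
from h import *
f=manip.grab_frame('wrist'); save(f,'w4'); c=held(.018,.045,f)
go(630.4,88.3,100,-63.3)
"
```

```text
tcp [ 0.64   -0.1015  0.1019] held 640.0 -100.4 r 38.9 top z [0.1207 0.1216 0.1225] 12524
to (630.4, 88.3, 100) shift [   2.1 -189.9    5.8] turn -0.446 | phi now -88.9 down -1.0 j6 1.28 grip 0.474 t 15.15
```

View pics/w4.png

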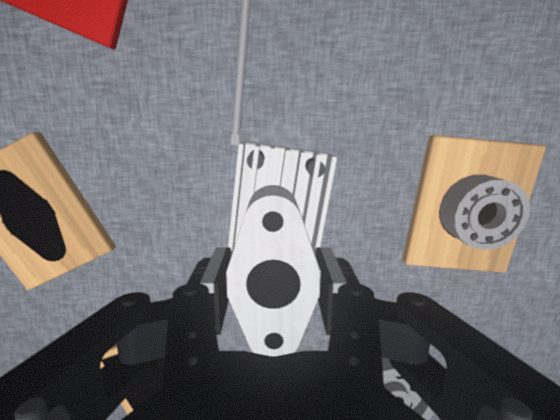

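The flange is held squarely at px (273,285), in line with the tool.

Call:
{"fn": "play_rows", "kwargs": {"plan": [[0, -190, 6, -0.45, 1], [0, -190, 6, -0.45, 1], [0, -190, 6, -0.45, 1], [0, -190, 6, -0.45, 1], [0, -190, 6, -0.45, 1], [30, -190, 6, -0.45, 1], [60, -190, 6, -0.45, 1], [60, -190, 6, -0.45, 1]]}}

```text
time: 16.15
tool_pos: [0.6288, 0.0862, 0.0402]
tool_rot: [-0.163, -0.685, -0.164, 0.691]
contact_force: [0.7, -0.4, -1.5]
gripper_width: 0.476
```

```bash
python3 -c "
from h import *
held(.0197,.045)
go(630.4,88.3,12.3,-63.3)
"
```

```text
tcp [0.6305 0.0865 0.0425] held 628.6 85.8 r 39.0 top z [0.0584 0.0593 0.0604] 12637
to (630.4, 88.3, 12.3) shift [30.2 -1.6 -0.9] turn 0.002 | phi now -63.2 down -1.0 j6 1.12 grip 0.475 t 16.2
```

Call:
{"fn": "play_rows", "kwargs": {"plan": [[18, -1.5, -0.5, 0, 1], [25, -1.5, -0.5, 0, 1], [27, -1.5, -0.5, 0, 1], [27, -1.5, -0.5, 0, 1], [27, -1.5, -0.5, 0, 1], [27, -1.5, -0.5, 0, 1]]}}

```text
time: 16.95
tool_pos: [0.6318, 0.0896, 0.0178]
tool_rot: [0.165, 0.688, 0.165, -0.687]
contact_force: [-0.1, -0.5, -1.0]
gripper_width: 0.474
```

```bash
python3 -c "
from h import *
held(.0197,.045)
go(630.4,88.3,12.3,-63.3)
"
```

```text
tcp [0.6318 0.0896 0.0177] held 631.5 89.4 r 38.9 top z [0.0359 0.0368 0.0377] 12593
to (630.4, 88.3, 12.3) shift [5.4 0.5 1.8] turn 0.004 | phi now -63.1 down -1.0 j6 1.13 grip 0.476 t 17.0
```

Top at 36.8 mm; it should be 32. Lower by about 5 mm and release.

Call:
{"fn": "play_rows", "kwargs": {"plan": [[3, 0.5, 1, 0, 1], [4, 0.5, 1, 0, 1], [4.5, 0.5, 1, 0, 1], [4.5, 0.5, 1, 0, 1], [4.5, 0.5, 1, 0, 1]]}}

```text
time: 17.62
tool_pos: [0.6309, 0.0885, 0.0135]
tool_rot: [-0.165, -0.688, -0.165, 0.688]
contact_force: [-4.2, -0.3, 5.5]
gripper_width: 0.473
```

Call:
{"fn": "play_rows", "kwargs": {"plan": [[0, 0, 0, 0, 1], [0, 0, 0, 0, -0.2], [0, 0, 0, 0, -1], [0, 0, 0, 0, -1], [0, 0, 0, 0, -1], [-60, 0, 0, 0, -1], [-110, 0, 0, 0, -1], [-115, 0, 0, 0, -1]]}}

```text
time: 18.62
tool_pos: [0.6343, 0.0888, 0.1339]
tool_rot: [0.165, 0.691, 0.164, -0.684]
contact_force: [0.2, -0.7, 0.3]
gripper_width: 1.001
```

```bash
python3 -c "
from h import *
f=manip.grab_frame('wrist'); save(f,'w5')
top(.027,.036,630.4,88.3,60,f=f)
go(642.4,-104.6,100,-96)
"
```

```text
top 3559 zmed 0.0325 circ ((629.0575561523438, 88.8333740234375), 40.01603698730469) rect ((629.342529296875, 88.72372436523438), (76.06612396240234, 43.240482330322266), 6.832807540893555)
to (642.4, -104.6, 100) shift [ 31.8 176.5  79.3] turn 0.575 | phi now -63.1 down -1.0 j6 1.12 grip 0.997 t 18.675
```

View pics/w5.png

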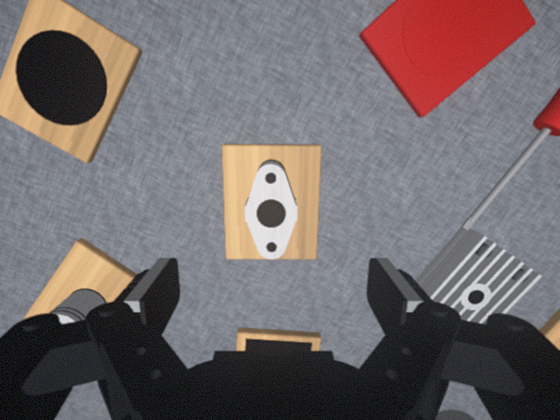

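The flange lies on its outline, aligned with the board at px (271,213). Next is the head.

Call:
{"fn": "play_rows", "kwargs": {"plan": [[0, 177, 79, 0.57, -1], [0, 177, 79, 0.57, -1], [0, 177, 79, 0.57, -1], [30, 177, 79, 0.57, -1], [30, 177, 79, 0.57, -1], [30, 177, 79, 0.57, -1], [30, 177, 79, 0.57, -1]]}}

```text
time: 19.55
tool_pos: [0.6412, -0.104, 0.0988]
tool_rot: [-0.035, 0.707, -0.035, -0.706]
contact_force: [-0.1, 0.5, -0.2]
gripper_width: 1.002
```

```bash
python3 -c "
from h import *
f=manip.grab_frame('wrist'); save(f,'w6')
top(.026,.037,642,-104,65,f=f)
go(642.4,-104.6,4,-96)
"
```

```text
top 5854 zmed 0.0323 circ ((642.70849609375, -104.72904968261719), 56.251319885253906) rect ((642.1690063476562, -104.56242370605469), (66.2197036743164, 92.55167388916016), 83.33985137939453)
to (642.4, -104.6, 4) shift [95.   0.4 -1. ] turn 0.006 | phi now -95.7 down -1.0 j6 1.39 grip 0.997 t 19.6
```

View pics/w6.png

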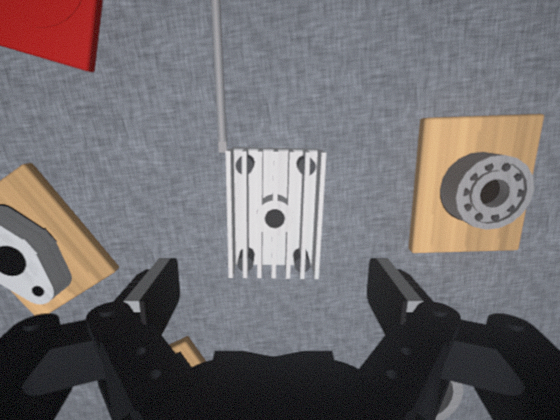

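Call:
{"fn": "play_rows", "kwargs": {"plan": [[40, 0.5, -1, 0.015, -1], [75, 0.5, -1, 0.015, -1], [92, 0.5, -1, 0.015, -1], [93, 0.5, -1, 0.015, -1], [93, 0.5, -1, 0.015, -1], [93, 0.5, -1, 0.015, -1], [93, 0.5, -1, 0.015, 1], [93, 0.5, -1, 0.015, 1]]}}

```text
time: 20.6
tool_pos: [0.6425, -0.1058, 0.0064]
tool_rot: [-0.041, 0.707, -0.041, -0.705]
contact_force: [-0.4, -0.3, 3.9]
gripper_width: 0.751
```

Call:
{"fn": "play_rows", "kwargs": {"plan": [[0, 0, 0, 0, 1], [0, 0, 0, 0, 1], [0, 0, 0, 0, 1], [-20, 0, 0, 0, 1], [-60, 0, 0, 0, 1], [-90, 0, 0, 0, 1], [-90, 0, 0, 0, 1], [-90, 0, 0, 0, 1]]}}

```text
time: 21.6
tool_pos: [0.6401, -0.1052, 0.0929]
tool_rot: [0.041, -0.705, 0.04, 0.707]
contact_force: [0.2, 0.8, -3.7]
gripper_width: 0.759
```

```bash
python3 -c "
from h import *
f=manip.grab_frame('wrist'); save(f,'w7')
held(.026,.06,f)
go(468.6,1.8,100,-67.5)
"
```

```text
tcp [ 0.6397 -0.1051  0.0922] held 643.0 -105.2 r 54.4 top z [0.1135 0.1187 0.1198] 17333
to (468.6, 1.8, 100) shift [ -7.  -86.5 182.3] turn -0.508 | phi now -96.6 down -1.0 j6 1.41 grip 0.756 t 21.65
```

View pics/w7.png

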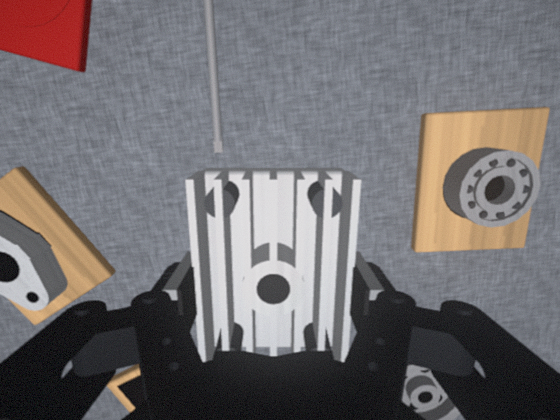

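Call:
{"fn": "play_rows", "kwargs": {"plan": [[0, -87, 182, -0.508, 1], [0, -87, 182, -0.508, 1], [0, -87, 182, -0.508, 1], [0, -87, 182, -0.508, 1], [0, -87, 182, -0.508, 1], [20, -87, 182, -0.508, 1], [45, -87, 182, -0.508, 1], [45, -87, 182, -0.508, 1]]}}

```text
time: 22.65
tool_pos: [0.4697, 0.0013, 0.0477]
tool_rot: [-0.137, -0.692, -0.138, 0.695]
contact_force: [-0.7, 0.1, -4.8]
gripper_width: 0.758
```

```bash
python3 -c "
from h import *
go(468.6,1.8,20,-67.5)
"
```

```text
to (468.6, 1.8, 20) shift [27.7 -0.8  0.8] turn -0.001 | phi now -67.6 down -1.0 j6 1.02 grip 0.758 t 22.65
```

Call:
{"fn": "play_rows", "kwargs": {"plan": [[18, -0.5, 0, 0, 1], [26, -0.5, 0, 0, 1], [28, -0.5, 0, 0, 1], [28, -0.5, 0, 0, 1], [28, -0.5, 0, 0, 1], [28, -0.5, 0, 0, 1]]}}

```text
time: 23.4
tool_pos: [0.4709, 0.0022, 0.0223]
tool_rot: [0.138, 0.694, 0.138, -0.693]
contact_force: [0.4, 0.1, -4.6]
gripper_width: 0.758
```

```bash
python3 -c "
from h import *
held(.026,.06)
go(468.6,1.8,15.5,-67.5)
"
```

```text
tcp [0.4707 0.0023 0.0222] held 473.9 4.3 r 53.9 top z [0.0434 0.0481 0.0493] 17150
to (468.6, 1.8, 15.5) shift [ 6.7 -0.4  2.2] turn 0.0 | phi now -67.5 down -1.0 j6 1.02 grip 0.755 t 23.45
```

Call:
{"fn": "play_rows", "kwargs": {"plan": [[3, 0, 1.5, 0, 1], [5, 0, 1.5, 0, 1], [6, 0, 1.5, 0, 1], [6, 0, 1.5, 0, 1], [6, 0, 1.5, 0, 1], [6, 0, 1.5, 0, 1]]}}

```text
time: 24.2
tool_pos: [0.4691, 0.0017, 0.0163]
tool_rot: [-0.138, -0.693, -0.138, 0.694]
contact_force: [-5.4, 0.1, 4.6]
gripper_width: 0.759
```

Call:
{"fn": "play_rows", "kwargs": {"plan": [[0, 0, 0, 0, 1], [0, 0, 0, 0, 0], [0, 0, 0, 0, -1], [0, 0, 0, 0, -1], [0, 0, 0, 0, -1], [-60, 0, 0, 0, -1], [-110, 0, 0, 0, -1], [-115, 0, 0, 0, -1]]}}

```text
time: 25.2
tool_pos: [0.4724, 0.0012, 0.136]
tool_rot: [0.139, 0.697, 0.137, -0.69]
contact_force: [0.2, -0.3, -0.2]
gripper_width: 1.0
```

```bash
python3 -c "
from h import *
f=manip.grab_frame('wrist'); save(f,'w8')
top(.036,.047,468,2,65,f=f)
f=manip.grab_frame('top'); save(f,'top2')
top(.036,.047,468,2,65,f=f); top(.026,.037,481,-208,60,f=f)
go(481,-208.5,100,-90)
"
```

```text
top 4574 zmed 0.0423 circ ((469.01513671875, 2.2481632232666016), 56.624427795410156) rect ((468.91131591796875, 2.483440399169922), (92.65583038330078, 66.17874908447266), 22.4208984375)
top 13 zmed 0.042 circ ((462.2139587402344, 21.183975219726562), 45.33751678466797) rect ((461.63897705078125, 22.89311981201172), (90.25959014892578, 13.717320442199707), 16.198965072631836)
top 330 zmed 0.0318 circ ((479.27252197265625, -209.3209228515625), 35.81932830810547) rect ((479.9173583984375, -209.48741149902344), (69.56554412841797, 65.82840728759766), 88.95537567138672)
to (481, -208.5, 100) shift [ 31.8 198.3  70.1] turn 0.393 | phi now -67.5 down -1.0 j6 1.02 grip 0.999 t 25.3
```

View pics/w8.png

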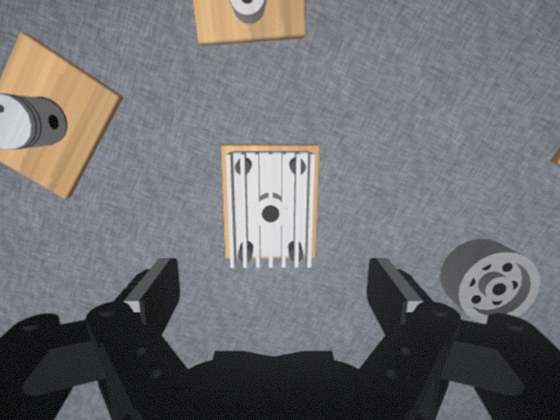

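Head aligned at 22.4° with under 1 mm of error. The piston is upright, and the dark spot is its pin bore. Next is the rotor.

Call:
{"fn": "play_rows", "kwargs": {"plan": [[0, 198, 70, 0.393, -1], [0, 198, 70, 0.393, -1], [0, 198, 70, 0.393, -1], [30, 198, 70, 0.393, -1], [30, 198, 70, 0.393, -1], [30, 198, 70, 0.393, -1], [30, 198, 70, 0.393, -1]]}}

```text
time: 26.18
tool_pos: [0.4806, -0.2071, 0.1013]
tool_rot: [0.001, 0.707, 0.0, -0.707]
contact_force: [0.0, -0.1, -0.2]
gripper_width: 0.999
```

```bash
python3 -c "
from h import *
f=manip.grab_frame('wrist'); save(f,'w9')
top(.027,.037,481,-208.5,55,f=f)
go(481,-208.5,4)
"
```

```text
top 4215 zmed 0.0324 circ ((479.08551025390625, -208.83241271972656), 35.10871505737305) rect ((479.4349060058594, -208.96914672851562), (69.30615234375, 69.16807556152344), 45.56805419921875)
to (481, -208.5, 4) shift [97.5  1.3 -0.2] turn 0.0 | phi now -89.9 down -1.0 j6 1.02 grip 1.0 t 26.225
```

Call:
{"fn": "play_rows", "kwargs": {"plan": [[40, 1.7, 1.5, 0, -1], [75, 1.7, 1.5, 0, -1], [93, 1.7, 1.5, 0, -1], [95, 1.7, 1.5, 0, -1], [95, 1.7, 1.5, 0, -1], [95, 1.7, 1.5, 0, -1], [95, 1.7, 1.5, 0, 1], [95, 1.7, 1.5, 0, 1]]}}

```text
time: 27.22
tool_pos: [0.4797, -0.2102, 0.0075]
tool_rot: [0.0, 0.708, -0.0, -0.706]
contact_force: [-1.2, 1.1, 5.3]
gripper_width: 0.797
```

Call:
{"fn": "play_rows", "kwargs": {"plan": [[0, 0, 0, 0, 1], [0, 0, 0, 0, 1], [0, 0, 0, 0, 1], [-20, 0, 0, 0, 1], [-60, 0, 0, 0, 1], [-100, 0, 0, 0, 1], [-120, 0, 0, 0, 1], [-120, 0, 0, 0, 1]]}}

```text
time: 28.22
tool_pos: [0.4794, -0.2102, 0.1272]
tool_rot: [0.001, 0.708, -0.001, -0.706]
contact_force: [-0.0, 0.2, -5.9]
gripper_width: 0.801
```

```bash
python3 -c "
from h import *
held(.026,.04)
go(647.4,280.6,120)
"
```

```text
tcp [ 0.4784 -0.2096  0.1253] held 483.3 -209.6 r 38.9 top z [0.147  0.1519 0.1528] 13962
to (647.4, 280.6, 120) shift [   5.4 -490.2 -168.9] turn 0.0 | phi now -90.0 down -1.0 j6 1.02 grip 0.796 t 28.275
```

Call:
{"fn": "play_rows", "kwargs": {"plan": [[0, -490, -169, 0, 1], [0, -490, -169, 0, 1], [0, -490, -169, 0, 1], [0, -490, -169, 0, 1], [0, -490, -169, 0, 1], [0, -490, -169, 0, 1], [0, -490, -169, 0, 1], [0, -490, -169, 0, 1]]}}

```text
time: 29.28
tool_pos: [0.6406, 0.2644, 0.1222]
tool_rot: [-0.001, -0.705, 0.001, 0.709]
contact_force: [1.0, -1.1, -4.4]
gripper_width: 0.795
```

Call:
{"fn": "play_rows", "kwargs": {"plan": [[0, 0, 0, 0, 1], [0, 0, 0, 0, 1], [0, 0, 0, 0, 1]]}}

```text
time: 29.65
tool_pos: [0.641, 0.2615, 0.1243]
tool_rot: [0.0, -0.706, 0.001, 0.708]
contact_force: [0.2, -1.0, -3.7]
gripper_width: 0.799
```

```bash
python3 -c "
from h import *
go(647.4,280.6,22)
"
```

```text
to (647.4, 280.6, 22) shift [102.2 -19.2  -6.6] turn 0.0 | phi now -90.1 down -1.0 j6 1.85 grip 0.799 t 29.65
```

Call:
{"fn": "play_rows", "kwargs": {"plan": [[30, -19.2, -6.6, 0, 1], [70, -19.2, -6.6, 0, 1], [95, -19.2, -6.6, 0, 1], [102, -19.2, -6.6, 0, 1], [102, -19.2, -6.6, 0, 1], [102, -19.2, -6.6, 0, 1]]}}

```text
time: 30.4
tool_pos: [0.65, 0.2824, 0.0262]
tool_rot: [-0.001, 0.708, 0.0, -0.706]
contact_force: [0.7, 0.2, -4.2]
gripper_width: 0.793
```

```bash
python3 -c "
from h import *
held(.026,.04)
go(647.4,280.6,15.5)
"
```

```text
tcp [0.65   0.2825 0.0262] held 653.9 282.5 r 39.2 top z [0.0478 0.0509 0.0519] 13397
to (647.4, 280.6, 15.5) shift [10.7  1.9  2.6] turn 0.0 | phi now -90.0 down -1.0 j6 1.88 grip 0.796 t 30.45
```

Call:
{"fn": "play_rows", "kwargs": {"plan": [[4, 1.5, 2, 0, 1], [7, 1.5, 2, 0, 1], [9, 1.5, 2, 0, 1], [9, 1.5, 2, 0, 1], [9, 1.5, 2, 0, 1], [9, 1.5, 2, 0, 1]]}}

```text
time: 31.2
tool_pos: [0.6466, 0.2807, 0.0176]
tool_rot: [-0.0, -0.707, 0.0, 0.707]
contact_force: [-6.5, -2.9, 7.9]
gripper_width: 0.798
```

Call:
{"fn": "play_rows", "kwargs": {"plan": [[0, 0, 0, 0, 1], [0, 0, 0, 0, 0], [0, 0, 0, 0, -1], [0, 0, 0, 0, -1], [0, 0, 0, 0, -1], [-60, 0, 0, 0, -1], [-110, 0, 0, 0, -1], [-130, 0, 0, 0, -1]]}}

```text
time: 32.2
tool_pos: [0.6486, 0.2813, 0.1496]
tool_rot: [-0.001, 0.709, 0.001, -0.705]
contact_force: [0.3, 0.5, 0.0]
gripper_width: 1.0
```

```bash
python3 -c "
from h import *
f=manip.grab_frame('wrist'); top(.036,.047,647,281,55,f=f,n='wrist')
for n in ['scene','top']:
    f=manip.grab_frame(n); save(f,n+'9')
    for p in [(.044,.056,463.4,199.6,40),(.026,.037,630.4,88.3,60),(.037,.047,468.6,1.8,65),(.037,.047,647.4,280.6,55),(.026,.037,644.7,-254.5,45)]: top(*p,f=f,n=n)
"
```

```text
wrist 3138 zmed 0.0424 circ ((646.5648803710938, 281.4535217285156), 35.01458740234375) rect ((646.9135131835938, 281.6994323730469), (69.26148986816406, 68.78715515136719), 89.41417694091797)
scene 137 zmed 0.049 circ ((463.92596435546875, 197.75479125976562), 21.77572250366211) rect ((464.0564880371094, 197.44346618652344), (37.154136657714844, 39.96680450439453), 61.71638870239258)
scene 384 zmed 0.031 circ ((630.0722045898438, 87.25349426269531), 39.20969772338867) rect ((629.8284301757812, 87.88936614990234), (76.49703979492188, 44.26963806152344), 38.14640426635742)
scene 681 zmed 0.0402 circ ((471.7810363769531, 0.9069634079933167), 56.39739990234375) rect ((470.9005126953125, 1.2169418334960938), (93.14017486572266, 71.10472106933594), 21.384628295898438)
scene 286 zmed 0.0412 circ ((648.0560302734375, 281.16119384765625), 38.356056213378906) rect ((646.9078979492188, 279.4347839355469), (68.2948989868164, 70.81745147705078), 84.20732879638672)
scene 483 zmed 0.0297 circ ((646.7528076171875, -256.95257568359375), 27.504627227783203) rect ((646.5333251953125, -256.878936767578
[... 315 characters left out ...]
91211), 39.63841247558594) rect ((630.9577026367188, 88.96018981933594), (74.78560638427734, 41.80532455444336), 9.332717895507812)
top 436 zmed 0.0418 circ ((470.4415283203125, 1.914642333984375), 55.49246597290039) rect ((470.6533203125, 2.7018966674804688), (92.05278015136719, 66.18021392822266), 22.75304412841797)
top 115 zmed 0.0418 circ ((646.0783081054688, 275.6593017578125), 29.999753952026367) rect ((648.743408203125, 264.0126953125), (59.780029296875, 33.309226989746094), 13.160933494567871)
top 260 zmed 0.031 circ ((645.9114379882812, -253.7764129638672), 26.614439010620117) rect ((645.7379150390625, -253.83425903320312), (48.41783142089844, 50.795230865478516), 28.88160514831543)
```

View pics/scene9.png

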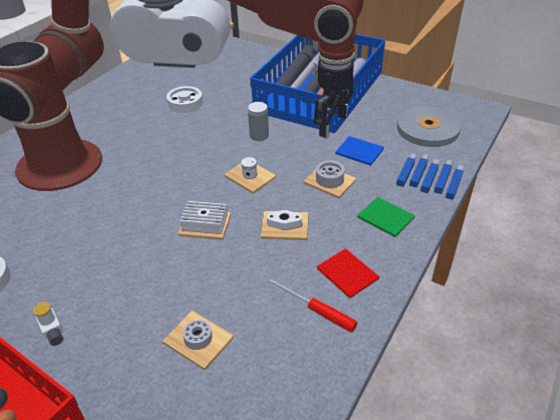

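All five parts rest on their own boards and the gripper is clear of everything, so I'm handing in.

```bash
python3 -c "
from plant import manip
print(manip.job_done())"
```

```text
the job is handed in; nothing more can be done
None
```

I took both stacks apart from the top: bearing, piston, flange, head, then rotor. Each part was set on the board with its own outline and the job was handed in at about 32 s, against the 131 s limit. No verdict was reported.

- **Position:** the close wrist views after each release put every part within about 2 mm of its pad's middle. The last scene and top pictures mostly agree to within about 3 mm; the limit is 12 mm.
- **Height:** each part's top is within about 1 mm of where it should be in the wrist and top views, and within 2.5 mm in the scene view.
- **Direction:** the head lies at 22.4°, against 22.5° for its board. For the flange I went by eye in the wrist picture and by the tool's direction when it was set down (26.9° against 26.7°).
- **Checks that disagreed:** the rectangle fit gives unreliable angles for the lozenge flange, so I ignored it. The last top view of the rotor gave a centre about 5 mm off in y with too small a circle, and I think the gripper was hiding part of it. The wrist and scene views both put the rotor within about 1 mm.
- **Contact and tipping:** the forces I read stayed at or below about 15 N, no part was tipped, and the look-alike plates were not touched. The gripper is open and about 10 cm above the rotor, touching nothing.

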